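# Draw the sagging bolt of the hob guard and hold its gate ajar

### The job

The cook needs to reach the saucepan on the little hob: unlock the gate of the child-safety guard and hold it ajar. Take the bolt by its red knob, lift the sagging bolt so that its turned-down nose rides over the bent-up lip of the keeper while you pull it back, without forcing it against the keeper, then swing the gate towards you by the same knob to about 30 degrees. The gate closes by itself, so finish while still holding the knob, with the bolt drawn back and the gate standing still at about 30 degrees; leave the saucepan, the mug and everything else on the counter alone.

Things in the scene. Friction and masses are not known exactly. Their poses are not given: they have to be found in the camera images.
- guard: Steel child-safety guard fixed round a portable hob, 360 mm wide, 380 deep, 165 high (gate, guides and keeper stay below 173; only the knob rises above). Origin: on the counter, middle of the front (gate) side; +x points in over the hob, away from the robot (yaw within 0.2 rad), +y to the gate's hinge side, z up. The hob, 60 mm high, starts 40 mm behind the gate.
- gate_hinge (a point): Point on the gate's upright hinge axis (152 mm from the guard's origin along the guard's +y), 140 mm above the counter. The leaf runs 304 mm from it towards the guard's -y and is 14 mm thick.
- gate (a joint): Angle of the gate, rad: 0 shut, grows as its free edge swings out of the guard towards the robot (clockwise seen from above), stop at 1.5. A spring closes it (0.2 N m at 0, 0.41 N m at 0.52 rad, about 2 N at the knob). It cannot open while the bolt's nose stands in the keeper.
- barrel_bolt: Barrel bolt on the front of the gate's top rail: level rod, 10 mm thick, 157 long, sagging in two brass guides worn tall. Origin on the rod's axis below the knob; axes as the guard's while the gate is shut. Its end towards the guard's -y, 87 mm from the origin, is turned down into a nose 12 mm long that reaches 16 mm below the rod's axis. 0.1 to 0.21 kg.
- bolt_knob (a point): Middle of the bolt's upright red knob: cylinder 18 mm in diameter, 38 high, on a thin stem, 178 to 216 mm above the counter with the bolt sagging (this point 198). Can be pinched from above in any direction; the guides beside it reach to 173. Moves with the bolt. Gate shut and bolt thrown, it lies 242 mm along the guard's -y and 26 mm along its -x from the hinge axis.
- bolt_draw (a joint): How far the bolt is drawn back, m, towards the hinge (guard's +y with the gate shut): 0 to 0.003 at the start, 0.040 fully drawn, about 1.5 N of friction, stays where left. Sagging, it is stopped at 0.004 by the keeper's lip; from 0.004 to 0.020 the nose passes over the lip; from 0.021 it is out of the keeper and the gate is free.
- bolt_lift (a joint): How far the bolt is lifted in its guides, m: 0 sagging, 0.018 at the top. The nose clears the lip above 0.009. It falls back by its own weight when let go.
- keeper: Brass keeper on the latch post of the guard (origin and axes of the guard): an open-topped channel 28 mm wide that holds the bolt's nose, with a front cheek up to 166 mm above the counter and, on its gate side, an edge 4 mm thick that is bent up into a lip, top at 133 mm.
- saucepan: Lidded steel saucepan, 160 mm in diameter, 127 mm high with the lid's knob, handle to the back, on the hob. Origin: centre of its underside. To be left alone.
- mug: Blue mug, 80 mm in diameter, 95 mm high, on the counter in front of the guard, where the gate would meet it if it were swung past about 55 degrees. Origin: centre of its underside. To be left alone.
- bowl: White bowl, 150 mm in diameter, 65 mm high, on the counter to the right. Origin: centre of its underside. To be left alone.
- pepper_mill: Dark wooden pepper mill, 54 mm in diameter, 142 mm high, to the right. Origin: centre of its underside. To be left alone.
- oil_bottle: Green oil bottle, 68 mm in diameter, 240 mm high, to the left. Origin: centre of its underside. To be left alone.
- spice_jar: Reddish spice jar with a steel cap, 52 mm in diameter, 100 mm high, to the left. Origin: centre of its underside. To be left alone.
- ramekin: Small white ramekin, 84 mm in diameter, 48 mm high, to the right near the robot. Origin: centre of its underside. To be left alone.

How it is judged (in metres and radians):
On the way, in this order (a step that is already met when the one before it is completed fails the run):
1. the bolt is lifted over the keeper's lip while it is being drawn (value of joint bolt_lift above 0.007 m and value of joint bolt_draw above 0.008 m and contact force between the fingers and barrel_bolt above 0.5 N), for 0.04 s.
2. the bolt is drawn out of the keeper (value of joint bolt_draw above 0.024 m), for 0.1 s.
At the end, for the whole second after the job is handed in: The fingers hold the bolt (contact force above 1 N), the bolt is drawn back by more than 24 mm, and the gate stands still (slower than 0.05 rad/s) at 0.35 to 0.70 rad (20 to 40 degrees), held there only by the robot (value of joint gate between 0.35 and 0.7 rad and velocity of joint gate between -0.05 and 0.05 rad/s and value of joint bolt_draw above 0.024 m and contact force between the fingers and barrel_bolt above 1 N); the arm keeps its last pose, push and grip.
It fails at once if the bolt is forced against the keeper (over 40 N) (contact force between barrel_bolt and keeper above 40 N).
It fails at once if the gate is thrown open past 52 degrees (value of joint gate above 0.9 rad).
It fails at once if the saucepan is disturbed (distance of saucepan from where it was at the start of the episode above 0.02 m or angle between saucepan's own z axis and vertical above 0.3 rad).
It fails at once if the mug is disturbed (distance of mug from where it was at the start of the episode above 0.02 m or angle between mug's own z axis and vertical above 0.3 rad).
It fails at once if another thing on the counter is disturbed (distance of any of bowl, pepper_mill, oil_bottle, spice_jar, ramekin from where it was at the start of the episode above 0.02 m).
It also fails if it takes over 34 s, if anything falls off the work surface, if the arm or the gripper's body presses on something with over 40 N, if the wrist force passes 120 N, or if a joint passes its speed limit or range.

### The arm

A 6-joint arm with a two-finger parallel gripper is mounted at the origin on the work surface. World frame = base frame: x ahead of the robot, y to its left, z up, the work surface at z = 0. Lengths are in m, angles in degrees, forces in N, time in s.
With the tool pointing down it reaches from about 0.4 to 0.825 m from the base axis. Payload 7 kg.
Tool frame: the origin (TCP) lies at the very end of the fingers, on their centre line; the grasp point (between the pads) lies 19 mm behind it; z points along the fingers, y is the line along which they close (so a half turn about z gives the same grasp; the last joint's range is limited). The gripper opens to 88 mm and grips with 3 to 60 N. Pads are 19 mm wide; open, the fingers measure 130 mm over their backs; the gripper's body (78 mm by 193 mm) begins 47 mm behind the grasp point.
Start: joints at [87.095, 20.546, 0.682, 0, -70.136, -16.507], TCP at [0.224, 0.637, 0.227] pointing down, gripper open.
Joint ranges: [-176.03, 176.03], [-82.01, 121.73], [-58.28, 71.71], [-173.87, 95.51], [-174.79, -0.11], [-173.66, 173.66]. Speed limits (degrees/s): [136.94, 136.94, 172.46, 180, 180, 180].

### API

Orientations are given as [roll, pitch, yaw] about the fixed x, y, z axes, in that order (R = Rz(yaw) Ry(pitch) Rx(roll)).
In Python, from plant import ctrl gives the robot as it stands.
- The arm moves only by the tool carry_out, never from a script. Its argument "deltas" is a list that holds one entry, the list of rows, each a list of 5 numbers: the shift along the tool's x, y, z scaled (see below), then the turn about the tool's z scaled (see below), then the opening, from -1 (shut) to 1 (fully open). A call has 1 to 5 rows; each row is the pose to reach, as a shift and turn from the pose commanded when the call began, along the tool's axes at that moment, turning the shorter way round; what a row does not reach only later rows make up. The controller multiplies each number of a shift by 20 cm and each number of a turn by 2 pi rad. A row lasts 1/10 s, in which the tool goes at most 50 mm and 8.59 degrees, less where a joint would pass 70% of its speed; a pose out of reach is approached as far as the arm can. A call with a number of a shift or a turn outside -1 to 1 is refused whole. A call with a gripper value outside its range is refused whole. The fingers move at their own pace and stop on an object; the grip force is fixed at half the most. Time passes only in rows, so rows that repeat a pose let the fingers close. It gives the time, the measured TCP pose, the force, the opening and the grip force at its end, in the units of the state.
- ctrl.get_obs(): the state, without advancing time (a new reading comes with each control period).
- ctrl.snapshot(name): name is "side" or "top" or "wrist"; returns a dict with "color" (384x512x3 uint8, red, green, blue), "camera_matrix" (3x3 intrinsics, pixels), "R" (3x3) and "t" (3): a world point X has camera coordinates R X + t. Camera axes: x right, y down, z forward; pixel columns grow to the right and rows downward; lengths in m; the calibration is good to about 2 mm. A picture is of the moment at which its call begins. There is no depth.
- ctrl.close_job(): hands the job in; it is judged then, once.
Trained networks look in a picture, given as the dict that the camera call returned (one of the last four; its "shot" number tells which), for a name from the list of things; names that differ only in an ending like _2 or _b are one class to them, and where a whole thing is asked for, a point or a joint stands for the part that bears it (a point fixed in the world has none). Each returns a list of dicts, best first, with "p" (0 to 1); they miss things now and then, are a little off and sometimes report something else, mostly with a low value. They report only what shows in the picture. A call takes as long as a camera call.
- ctrl.search_frame(picture, name): "centre" ([column, row] in pixels, amid what is visible of it).
- ctrl.silhouettes(picture, name): "mask" (384x512 bool, what is visible of it) and "centre" ([column, row] in pixels, amid what is visible of it).
- ctrl.spot_point(picture, name): "centre" ([column, row] in pixels: a listed point, or the origin of a listed thing).
The state is a dict: "clock": time; "joint_pos": joint angles; "qvel": joint speeds; "tau": joint torques, N m; "tool_pos": TCP position; "orientation": TCP orientation; "force": force on the tool from outside, world axes, zero at the start; "moment": the same for the moment, N m; "opening": finger opening in m; "gripper_force": force on a finger pad.
Only numpy, scipy, OpenCV 4.12 (cv2) and the standard library are available. Lean on these libraries where they do the work, as an engineer would, in place of code of your own. Each camera call takes 0.05 s, during which the arm holds its last target. There are 200 camera calls.

## Working session

There is one attempt and no reset: what is moved stays moved. The work goes in short steps, Python scripts to look and compute and a tool call to move; the robot and the scene stay as the last step left them, time stands still between calls to the robot, and variables do not carry over. Pictures are saved under pics/ and viewed, at most 10 in all, crops included, and the job is handed in when it is done.

Besides the shell and the picture viewer there is one more tool, called after "Emit:" as a command line: name --argument value ..., lists and objects as JSON in quotes. carry_out: Moves the arm, as the interface text tells. Its arguments: {"type":"object","properties":{"deltas":{"type":"array"}},"required":["deltas"]}

```bash
mkdir -p pics
cat > h.py <<'E'
import numpy as np, cv2
from plant import ctrl
from scipy.spatial.transform import Rotation as Ro
def tri(obs):
    # obs: list of (pic, px)
    A=[];b=[]
    for p,c in obs:
        P=p["camera_matrix"]@np.c_[p["R"],p["t"]]
        for k in (0,1):
            r=c[k]*P[2]-P[k]; s=np.linalg.norm(r[:3]); A.append(r[:3]/s); b.append(-r[3]/s)
    x,*_=np.linalg.lstsq(np.array(A),np.array(b),rcond=None)
    return x
def onz(p,c,z):
    K=p["camera_matrix"];d=p["R"].T@np.linalg.solve(K,[c[0],c[1],1]);o=-p["R"].T@p["t"]
    return o+d*(z-o[2])/d[2]
def proj(p,X):
    v=p["camera_matrix"]@(p["R"]@np.array(X)+p["t"]); return v[:2]/v[2]
def totool(dw):
    o=ctrl.get_obs(); R=Ro.from_euler('xyz',o["orientation"],degrees=True).as_matrix()
    return R.T@np.array(dw)/0.2
E
python3 - <<'E'
from h import *
o=ctrl.get_obs(); print({k:np.round(v,3).tolist() for k,v in o.items()})
P={n:ctrl.snapshot(n) for n in("side","top","wrist")}
for n,p in P.items():
    cv2.imwrite(f"pics/{n}0.png",p["color"][...,::-1])
    print(n,"cam",np.round(-p["R"].T@p["t"],3))
    for k,z in(("bolt_knob",.198),("gate_hinge",.14),("guard",0),("keeper",0),("mug",0)):
        for d in ctrl.spot_point(p,k)[:2]: print(n,k,np.round(d["centre"],1),round(d["p"],2),np.round(onz(p,d["centre"],z),3))
E
python3 -c "
import cv2,numpy as np
a=[cv2.imread(f'pics/{n}0.png') for n in('side','top')]
cv2.imwrite('pics/a.png',cv2.resize(np.hstack(a),(800,300)))"
```

```text
{'clock': 0.0, 'joint_pos': [87.095, 20.593, 0.635, -0.022, -70.136, -16.506], 'qvel': [0.101, 0.008, -0.036, -0.05, -0.053, -0.077], 'tau': [-0.001, -58.271, 29.306, 6.997, 0.007, -0.0], 'tool_pos': [0.224, 0.636, 0.226], 'orientation': [179.905, -0.007, -19.419], 'force': [-0.303, 0.194, -0.364], 'moment': [0.008, -0.053, 0.03], 'gripper_force': 0.0, 'opening': 0.088}
side cam [-0.015 -0.64   0.878]
side gate_hinge [232.3 155.9] 0.76 [0.644 0.27  0.14 ]
side guard [253.1 206.4] 0.82 [0.615 0.122 0.   ]
side keeper [169.2 187.2] 0.17 [0.443 0.437 0.   ]
side mug [196.2 208.3] 0.91 [ 0.452  0.257 -0.   ]
side mug [264.1 177.7] 0.67 [0.765 0.226 0.   ]
top cam [0.329 0.054 1.586]
top bolt_knob [259.1 190.7] 0.47 [0.562 0.036 0.198]
top gate_hinge [190.2 172.1] 0.92 [0.637 0.262 0.14 ]
top guard [231.6 185.1] 0.63 [0.617 0.132 0.   ]
top mug [197.6 233.1] 0.86 [0.445 0.253 0.   ]
wrist cam [0.291 0.613 0.384]
```

View pics/a.png

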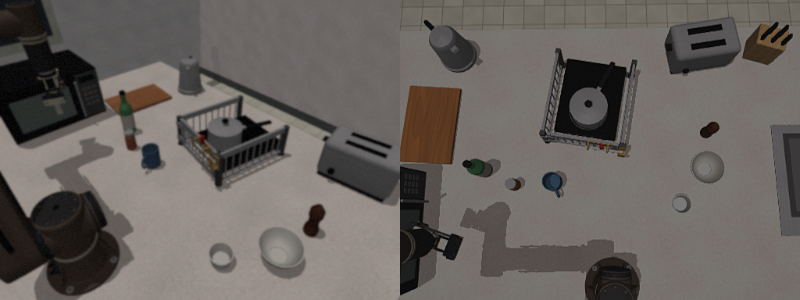

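The pictures show the guard ahead with the red knob at about (259,190) in the top view, bolt on its front rail towards the robot. I'll go above it.

Emit:
carry_out --deltas '[[[0, 0, -0.4, 0, 1], [0.25, 0.25, -0.4, 0, 1], [0.5, 0.5, -0.4, 0, 1], [0.6, 0.6, -0.4, 0, 1], [0.6, 0.6, -0.4, 0, 1]]]'

```text
clock: 1.4
tool_pos: [0.2987, 0.4807, 0.3079]
orientation: [-179.9, 0.0, -19.5]
force: [0.6, 0.2, 0.2]
opening: 0.0876
gripper_force: 0.0
```

Emit:
carry_out --deltas '[[[0.2, 0.2, 0, 0, 1], [0.4, 0.4, 0, 0, 1], [0.6, 0.6, 0, 0, 1], [0.8, 0.8, 0, 0, 1], [0.8, 0.8, 0, 0, 1]]]'

```text
clock: 1.9
tool_pos: [0.3961, 0.2767, 0.307]
orientation: [-180.0, -0.0, -19.5]
force: [0.1, -0.0, 0.7]
opening: 0.0877
gripper_force: 0.0
```

Emit:
carry_out --deltas '[[[0.2, 0.2, 0, 0, 1], [0.4, 0.4, 0, 0, 1], [0.6, 0.6, 0, 0, 1], [0.8, 0.8, 0, 0, 1], [0.8, 0.8, 0, 0, 1]]]'

```text
clock: 2.4
tool_pos: [0.494, 0.0726, 0.3067]
orientation: [180.0, -0.0, -19.5]
force: [-0.3, 0.5, -0.2]
opening: 0.0877
gripper_force: 0.0
```

```bash
cat > look.py <<'E'
from h import *
import sys
P={n:ctrl.snapshot(n) for n in("wrist","top","side")}
L={}
for n,p in P.items():
    for k,z in(("bolt_knob",.198),("barrel_bolt",.149),("gate_hinge",.14),("guard",0),("keeper",0)):
        for d in ctrl.spot_point(p,k)[:1]: print(n,k,np.round(d["centre"],1),round(d["p"],2),np.round(onz(p,d["centre"],z),3)); L.setdefault(k,[]).append((p,d["centre"]))
for k,v in L.items():
    if len(v)>1: print("tri",k,tri(v).round(4))
cv2.imwrite(f"pics/{sys.argv[1]}.png",P["wrist"]["color"][...,::-1])
print(ctrl.get_obs()["clock"])
E
python3 look.py w1
```

```text
wrist bolt_knob [267.9  99.2] 0.55 [0.569 0.037 0.198]
wrist gate_hinge [ 33.5 111.7] 0.66 [0.641 0.269 0.14 ]
wrist guard [199.8  97.6] 0.58 [0.611 0.122 0.   ]
top gate_hinge [188.5 171.1] 0.61 [0.64  0.268 0.14 ]
side bolt_knob [261.4 180.1] 0.74 [0.574 0.027 0.198]
side barrel_bolt [260.4 195.7] 0.56 [0.559 0.016 0.149]
side gate_hinge [232.2 156.1] 0.88 [0.643 0.269 0.14 ]
side guard [255.2 204.7] 0.78 [ 0.627  0.124 -0.   ]
tri bolt_knob [0.5728 0.0335 0.1947]
tri gate_hinge [0.6402 0.2672 0.1422]
tri guard [0.6133 0.116  0.0138]
3.3
```

View pics/w1.png

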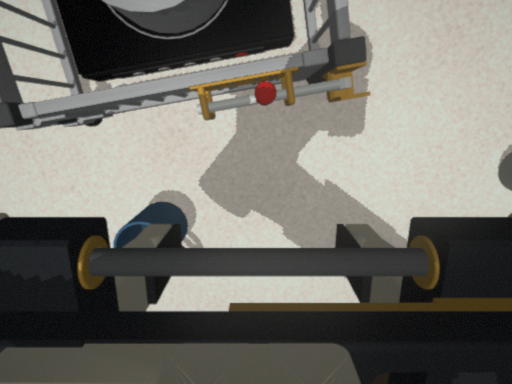

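The wrist picture shows the red knob at (265,93), the brass keeper at its right at (345,85), guides either side. The gate yaw is about -10.6°. I'll move above the knob and align.

Emit:
carry_out --deltas '[[[0.2, 0.02, 0.1, -0.012, 1], [0.35, 0.04, 0.25, -0.024, 1], [0.426, 0.049, 0.36, -0.0247, 1], [0.426, 0.049, 0.36, -0.0247, 1], [0.426, 0.049, 0.36, -0.0247, 1]]]'

```text
clock: 3.8
tool_pos: [0.5701, 0.0375, 0.2343]
orientation: [179.9, 0.1, -10.6]
force: [-0.7, -0.6, 0.3]
opening: 0.0875
gripper_force: 0.0
```

```bash
python3 look.py w2
python3 - <<'E'
from h import *
o=ctrl.get_obs(); print(o["tool_pos"],o["orientation"])
for n in("wrist","side"):
    p=ctrl.snapshot(n)
    c=p["color"].astype(int); m=((c[...,0]>90)&(c[...,1]<45)&(c[...,2]<45)).astype(np.uint8)
    k,l,s,ce=cv2.connectedComponentsWithStats(m)
    for i in range(1,k):
        if s[i,4]>15: print(n,s[i],ce[i].round(1),onz(p,ce[i],.214).round(4))
E
```

```text
wrist bolt_knob [253.1 217.9] 0.87 [0.572 0.04  0.198]
wrist barrel_bolt [256.7 191.7] 0.97 [0.577 0.037 0.149]
wrist guard [186.8 148.2] 0.8 [0.613 0.123 0.   ]
side bolt_knob [261.9 178.9] 0.67 [0.58  0.031 0.198]
side barrel_bolt [259.3 195.4] 0.55 [0.558 0.02  0.149]
side gate_hinge [231.8 155.1] 0.77 [0.646 0.275 0.14 ]
side guard [253.8 206.5] 0.75 [0.617 0.12  0.   ]
side keeper [279.1 329.9] 0.6 [ 0.344 -0.296  0.   ]
tri bolt_knob [0.5762 0.0354 0.1995]
tri barrel_bolt [0.5725 0.0374 0.13  ]
tri guard [0.6146 0.1206 0.0019]
4.7
[0.57019733 0.03781066 0.23449913] [ 1.79995626e+02  6.76338721e-03 -1.05221448e+01]
wrist [244 197  25  38 623] [256.1 214.8] [0.5791 0.037  0.214 ]
```

View pics/w2.png

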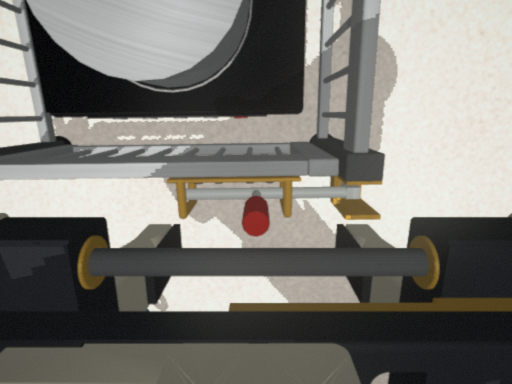

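The knob stands centred between the fingers in column (256, rows 197–235), slightly ahead (about 4 mm). I'll descend and close.

Emit:
carry_out --deltas '[[[0.02, 0, 0.1, 0, 1], [0.02, 0, 0.18, 0, 1], [0.02, 0, 0.257, 0, 1], [0.02, 0, 0.257, 0, 1], [0.02, 0, 0.257, 0, 0]]]'

```text
clock: 5.3
tool_pos: [0.5743, 0.037, 0.1834]
orientation: [180.0, 0.0, -10.5]
force: [0.5, 1.0, -0.1]
opening: 0.0837
gripper_force: 0.0
```

Emit:
carry_out --deltas '[[[0, 0, 0, 0, -0.5], [0, 0, 0, 0, -1], [0, 0, 0, 0, -1], [0, 0, 0, 0, -1], [0, 0, 0, 0, -1]]]'

```text
clock: 5.8
tool_pos: [0.5742, 0.0371, 0.1834]
orientation: [-180.0, -0.0, -10.5]
force: [0.4, 0.7, -0.7]
opening: 0.0453
gripper_force: 0.0
```

Emit:
carry_out --deltas '[[[0, 0, 0, 0, -1], [0, 0, 0, 0, -1], [0, 0, 0, 0, -1], [0, 0, 0, 0, -1], [0, 0, 0, 0, -1]]]'

```text
clock: 6.3
tool_pos: [0.5742, 0.0372, 0.1831]
orientation: [-180.0, -0.0, -10.5]
force: [0.3, 0.4, -0.4]
opening: 0.0172
gripper_force: 30.0
```

Emit:
carry_out --deltas '[[[0, 0, -0.02, 0, -1], [0, 0, -0.04, 0, -1], [0, 0, -0.055, 0, -1], [0, 0, -0.065, 0, -1], [0, 0, -0.065, 0, -1]]]'

```text
clock: 6.8
tool_pos: [0.5742, 0.0371, 0.1966]
orientation: [-180.0, -0.0, -10.5]
force: [0.6, 0.9, -1.9]
opening: 0.0176
gripper_force: 30.0
```

Emit:
carry_out --deltas '[[[0, -0.03, 0, 0, -1], [0, -0.06, 0, 0, -1], [0, -0.09, 0, 0, -1], [0, -0.12, 0, 0, -1], [0, -0.12, 0, 0, -1]]]'

```text
clock: 7.3
tool_pos: [0.5786, 0.0618, 0.1959]
orientation: [-180.0, 0.0, -10.5]
force: [-0.9, 1.2, -1.9]
opening: 0.0175
gripper_force: 30.0
```

Emit:
carry_out --deltas '[[[0, -0.02, 0, 0, -1], [0, -0.045, 0, 0, -1], [0, -0.045, 0, 0, -1], [0, -0.045, 0, 0, -1]]]'

```text
clock: 7.7
tool_pos: [0.5802, 0.0701, 0.1961]
orientation: [-180.0, -0.0, -10.5]
force: [-1.6, 1.8, -1.6]
opening: 0.0176
gripper_force: 30.0
```

```bash
python3 look.py w3; python3 -c "
from h import *
o=ctrl.get_obs();print(o['force'],o['tool_pos'],o['gripper_force'])"
```

```text
wrist bolt_knob [260.  258.4] 0.64 [0.57  0.07  0.198]
wrist barrel_bolt [259.6 217. ] 0.66 [0.578 0.069 0.149]
wrist guard [207.2 152.6] 0.59 [0.616 0.124 0.   ]
side bolt_knob [255.6 169.5] 0.63 [0.598 0.083 0.198]
side barrel_bolt [254.4 184.6] 0.49 [0.583 0.073 0.149]
side gate_hinge [232.4 154.7] 0.6 [0.649 0.276 0.14 ]
side guard [250.5 205.5] 0.62 [0.611 0.133 0.   ]
tri bolt_knob [0.5815 0.0667 0.2161]
tri barrel_bolt [0.5795 0.0687 0.1532]
tri guard [6.134e-01 1.277e-01 6.000e-04]
8.6
[-2.04088429  2.01530428 -1.39038271] [0.58016285 0.06952342 0.19618333] 29.999913275241852
```

View pics/w3.png

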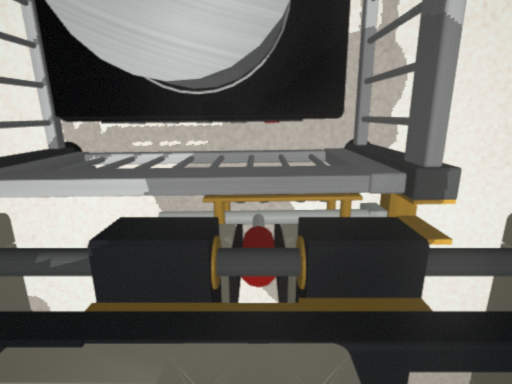

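The picture shows the bolt end at (385,211) clear of the keeper at (400,205), with the knob held at (258,256). Now swing about the hinge: 15° twice.

Emit:
carry_out --deltas '[[[-0.0543, -0.0082, 0, 0.0083, -1], [-0.108, -0.0193, 0, 0.0167, -1], [-0.161, -0.0332, 0, 0.025, -1], [-0.2134, -0.0498, 0, 0.0333, -1], [-0.2647, -0.0691, 0, 0.0417, -1]]]'

```text
clock: 9.1
tool_pos: [0.5306, 0.0922, 0.1964]
orientation: [180.0, -0.1, -25.7]
force: [1.4, -1.2, -1.0]
opening: 0.0174
gripper_force: 30.0
```

Forces small; continue.

Emit:
carry_out --deltas '[[[-0.0543, -0.0082, 0, 0.0083, -1], [-0.108, -0.0193, 0, 0.0167, -1], [-0.161, -0.0332, 0, 0.025, -1], [-0.2134, -0.0498, 0, 0.0333, -1], [-0.2647, -0.0691, 0, 0.0417, -1]]]'

```text
clock: 9.6
tool_pos: [0.4888, 0.1275, 0.1965]
orientation: [180.0, -0.1, -40.7]
force: [0.9, -2.0, -0.4]
opening: 0.0173
gripper_force: 30.0
```

Emit:
carry_out --deltas '[[[0, 0, 0, 0, -1], [0, 0, 0, 0, -1], [0, 0, 0, 0, -1], [0, 0, 0, 0, -1], [0, 0, 0, 0, -1]]]'

```text
clock: 10.1
tool_pos: [0.4891, 0.1278, 0.1961]
orientation: [180.0, -0.0, -40.6]
force: [0.8, -2.4, -0.1]
opening: 0.0172
gripper_force: 30.0
```

```bash
python3 look.py w4; python3 -c "
from h import *
p=ctrl.snapshot('top');cv2.imwrite('pics/t4.png',cv2.resize(p['color'][120:250,150:330,::-1],None,fx=4,fy=4))
o=ctrl.get_obs();print(o['force'],o['tool_pos'],o['gripper_force'])"
```

```text
wrist bolt_knob [257.1 255.8] 0.9 [0.484 0.134 0.198]
wrist barrel_bolt [258.7 218.3] 0.76 [0.487 0.13  0.149]
wrist keeper [256.1 258.1] 0.24 [0.407 0.202 0.   ]
top bolt_knob [230.  216.1] 0.38 [0.483 0.128 0.198]
top barrel_bolt [229.7 219. ] 0.44 [0.479 0.131 0.149]
top gate_hinge [386.4 166.2] 0.66 [ 0.649 -0.387  0.14 ]
top guard [232.  187.3] 0.85 [0.609 0.131 0.   ]
top keeper [232.7 219. ] 0.31 [0.494 0.129 0.   ]
side bolt_knob [222.8 173.6] 0.49 [0.505 0.138 0.198]
side barrel_bolt [221.7 185.8] 0.52 [0.499 0.142 0.149]
side gate_hinge [232.4 156.8] 0.77 [0.64  0.265 0.14 ]
side guard [256.2 206.3] 0.92 [0.624 0.115 0.   ]
tri bolt_knob [0.4883 0.1258 0.212 ]
tri barrel_bolt [0.4856 0.1286 0.1597]
tri keeper [0.4783 0.1271 0.1975]
tri gate_hinge [ 0.4437 -0.2099  0.5278]
tri guard [ 0.6188  0.1251 -0.006 ]
11.0
[ 0.18093812 -2.88167933 -0.71938807] [0.48880147 0.12809791 0.19616115] 29.99981850385666
```

View pics/w4.png

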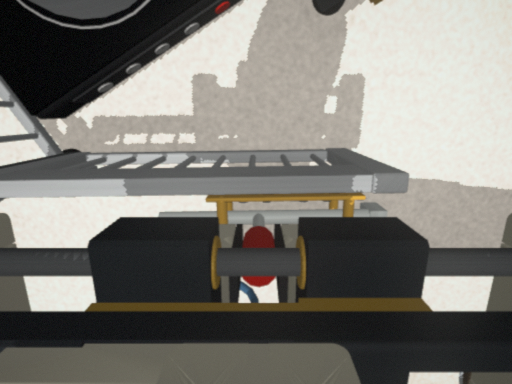

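View pics/t4.png

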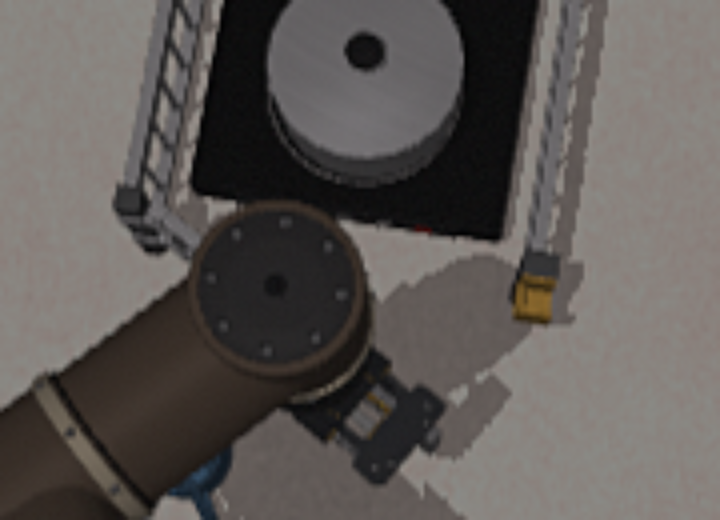

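The gate has followed the gripper by about 30°. The bolt end is still at (385,211), as before the swing, the knob is held at (258,256), and the mug and saucepan are untouched.

```bash
python3 -c "
from h import *
print(ctrl.close_job())"
```

```text
the job is handed in; nothing more can be done
None
```

The job is handed in with the bolt lifted over the lip and drawn back about 33 mm, the gate still at about 30° with the knob in the gripper, and nothing else seen to be disturbed; the hand-in returned no verdict.

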